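Release the assembly turntable and hold the stool's empty leg hole to the front

ROBOT

A 7-joint arm with a two-finger parallel gripper is mounted at the origin on a cart in front of the work surface, level with it; the furniture and walls round the work are solid. World frame = base frame: x ahead of the robot, y to its left, z up, the work surface at z = 0. Lengths are in m, angles in rad, forces in N, time in s.
With the tool pointing down it reaches from about 0.425 to 1.025 m from the base axis. Payload 3.6 kg.
Tool frame: the origin (TCP) lies at the centre of the arm's flange, where the gripper is bolted on; the fingertips stand 173 mm ahead of it and the grasp point (between the pads) lies 155 mm ahead of it; z points along the fingers, y is the direction in which the jaws open and shut (so a half turn about z gives the same grasp; the last joint's range is limited). The gripper opens to 85 mm and grips with 20 to 120 N. Pads are 22 mm wide; open, the fingers measure 114 mm over their backs; the gripper's body (76 mm by 85 mm) begins 54 mm behind the grasp point. The pads swing forward as they close: fully open they stand 13 mm farther back than shut.
Start: joints at [-1.264, 0.591, 0.048, 1.609, -0.033, 0.943, -0.034], TCP at [0.283, 0.668, 0.405] pointing down, gripper open.
Joint ranges: [-2.69, 2.69], [-0.47, 2.24], [-1.27, 1.36], [0.19, 2.51], [-1.53, 4.68], [0.08, 2.07], [-3.09, 3.09]. Speed limits (rad/s): [2.57, 2.57, 3.14, 3.14, 3.14, 3.14, 3.14].

INTERFACE

Orientations are given as a rotation vector (axis times angle).
In Python, from plant import manip gives the robot as it stands.
- The arm moves only by the tool servo_tool, never from a script. Its argument "plan" is a list of rows, each a list of 2 entries, a list of its own where there are three numbers: the shift along the tool's x, y, z in units of 25 mm (1.0 is 25 mm), then the turn, a rotation vector about the tool's x, y, z in units of 8 degrees (1.0 is 8 degrees). In form: [[[tx, ty, tz], [ax, ay, az]], ...]. A call has 1 to 20 rows; each row shifts and turns the commanded pose from where the row before left it, along the tool's axes as they then stand; what a row does not reach is not made up. A row lasts 1/10 s, in which the tool goes at most 50 mm and 8.59 degrees, less where a joint would pass 70% of its speed; a pose out of reach is approached as far as the arm can. A call is refused whole if a number of a shift passes 1 or a number of a turn 1, either way. A call with a gripper value outside its range is refused whole. "gripper" is the finger opening in mm, from 0 to 85.4, set as the call begins (left out, the last holds). The fingers move at their own pace and stop on an object; "force" is the grip in N (left out, the last holds). Time passes only in rows, so rows that do not move let the fingers close. It gives the time, the measured TCP pose, the force and the opening at its end, in the units of the state.
- manip.state(): the state, without advancing time (a new reading comes with each control period).
- manip.read_camera(name): name is "scene" or "top" or "wrist"; returns a dict with "img" (420x560x3 uint8, red, green, blue), "range_z" (420x560 float32, m along the optical axis (not along the pixel's ray), 0 where there is no reading), "vfov" (degrees; the focal length in pixels is half the picture's height over the tangent of half this angle, whatever the lens; pixels are square), "cx", "cy" (the principal point, pixels), "R" (3x3) and "t" (3): a world point X has camera coordinates R X + t. Camera axes: x right, y down, z forward; pixel columns grow to the right and rows downward; lengths in m; the calibration is good to about 2 mm. A picture is of the moment at which its call begins.
- manip.sign_off(): hands the job in, once; it reports no verdict.
The state is a dict: "time": time; "q": joint angles; "dq": joint speeds; "joint_efforts": joint torques, N m; "position": TCP position; "eef_rot": TCP orientation; "force": force on the tool from outside, world axes, zero at the start; "wrist_torque": the same for the moment, N m; "finger_gap": finger opening in m.
Only numpy, scipy, OpenCV 4.12 (cv2) and the standard library are available. Lean on these libraries where they do the work, as an engineer would, in place of code of your own. Each camera call takes 0.05 s, during which the arm holds its last target. There are 200 camera calls.

TASK

The stool on the assembly turntable still lacks one leg. Release the index pawl by pressing the flat thumb pad at its outer end all the way down, so that its weight tips over and it stays up, then take hold of one of the three fitted legs and turn the table gently until the empty leg hole is in line with the steel pointer at the front of the stand. Finish still gripping the leg and holding the table still there, pawl left up, so that I can tap in the last leg; leave the other things on the bench alone.

Things in the scene. Friction and masses are not known exactly. Their poses are not given: they have to be found in the camera images.
- stand: Fixed stand: beech rails (18 mm high) under a round plywood disc (radius 170 mm, top 48 mm above the bench) with 36 steel pins round its rim (to radius 188 mm). Origin on the bench under the disc's axis; its -x axis points to the front, along the rail with the pointer (towards the robot within 0.3 rad). A longer rail to the right carries the pawl, whose nose between two pins locks the disc.
- front_pointer (a point): Point of the small steel pointer on the front rail, 195 mm from the disc's axis, 50 mm above the bench. The empty hole must end on the line from the disc's axis to this point.
- pawl_pad (a point): Top centre of the pawl's flat thumb pad, 30 x 32 mm, 307 mm from the disc's axis, 91 mm above the bench with the pawl down, about 40 mm with it fully up. It swings about a level pivot 77 mm nearer the axis, 62 mm above the bench, so it goes nearly straight down; under 2 N move it. A 32 mm steel ball on a stem over the pivot tips 36 mm outward meanwhile, its top 127 mm above the bench.
- pawl (a joint): Tilt of the pawl: 0 = nose down between the pins (locked; it may ride up to 0.2 on top of a pin), 0.6 = nose fully up, at its stop. Pressing the pad down raises it. It tips over by itself at about 0.34 and then stays up under its ball's weight; let go before that, it falls back.
- turntable (a joint): Turn of the disc with the stool, growing counter-clockwise seen from above; 0 or a whole turn = the empty hole points at the front pointer. Starts between 0.7 and 5.6; may be turned either way, no stop within 2 turns. With the pawl up it runs freely (under 1 N at a leg) and nothing marks or keeps any position; with the pawl down it has a few degrees of play.
- empty_hole (a point): Centre of the empty leg hole (18 mm) at the upper face of the walnut stool top (142 x 286 x 26 mm, clamped upside down on the disc, upper face 74 mm above the bench), 107 mm from the disc's axis. The four holes form a rectangle of 86 x 196 mm centred on the axis.
- leg_a_top (a point): Top end, on its axis, of the beech leg across the 86 mm side of the rectangle from the empty hole. All three legs stand upright and firm in their holes, turn with the disc and end 264 mm above the bench. Each is round, 38 mm thick 55 mm below its top, 34 mm thick 17 mm below it, the top rounded. Being round, it may turn between the fingers.
- leg_b_top (a point): Top end of the leg diagonally across the axis from the empty hole (same kind).
- leg_c_top (a point): Top end of the leg across the 196 mm side of the rectangle from the empty hole (same kind).
- last_leg: The last beech leg, 38 x 210 mm, lying loose on the bench at the left of the stand; not to be moved. Origin under its middle, y along it.
- gauge: Marking gauge, 55 x 200 x 70 mm, lying loose at the right; not to be moved. Origin under its middle, y along its beam.
- bowl: Small black bowl, 96 mm wide, 56 mm high, loose at the right front; not to be moved. Origin under its middle.

How it is judged:
By the outcome, as a careful person would: the job done as asked, in the order asked, and still so for the second after the job is handed in, while the arm keeps its last pose, push and grip.
It also fails if it takes over 54 s, if anything falls off the work surface, if the arm or the gripper's body presses on something with over 40 N, if the wrist force passes 120 N, or if a joint passes its speed limit or range.

## Working session

There is one attempt and no reset: what is moved stays moved. The work goes in short steps, Python scripts to look and compute and a tool call to move; the robot and the scene stay as the last step left them, time stands still between calls to the robot, and variables do not carry over. Pictures are saved under pics/ and viewed, about 8 in all and at most 12, crops included, and the job is handed in when it is done.

Besides the shell and the picture viewer there is one more tool, called by a JSON object that holds its "op" and its "data". servo_tool: Moves the arm, as the interface text tells. Its arguments: {"type":"object","properties":{"plan":{"type":"array"},"gripper":{"type":"number"},"force":{"type":"number"}},"required":["plan"]}

```bash
mkdir -p pics; ls
cat > h.py <<'E'
import numpy as np, cv2
from plant import manip
from scipy.spatial.transform import Rotation as Ro
def cam(n,save=None):
    c=manip.read_camera(n); c['R']=np.array(c['R']);c['t']=np.array(c['t'])
    c['f']=210/np.tan(np.radians(c['vfov'])/2)
    if save: cv2.imwrite('pics/'+save,c['img'][:,:,::-1])
    np.savez('last_%s.npz'%n,**{k:np.array(v) for k,v in c.items()})
    return c
def ray(c,u,v,z):
    d=c['R'].T@np.array([(u-c['cx'])/c['f'],(v-c['cy'])/c['f'],1]); o=-c['R'].T@c['t']
    return o+d*(z-o[2])/d[2]
def cloud(c):
    v,u=np.mgrid[:420,:560]; Z=c['range_z']
    P=np.stack([(u-c['cx'])/c['f']*Z,(v-c['cy'])/c['f']*Z,Z],-1)
    return (P-c['t'])@c['R']
def proj(c,X):
    p=c['R']@np.array(X)+c['t']; return p[0]/p[2]*c['f']+c['cx'],p[1]/p[2]*c['f']+c['cy']
E
python3 - <<'E'
from h import *
for n in ('scene','top'):
    c=cam(n,n+'0.png'); print(n,c['vfov'],c['cx'],c['cy'],-c['R'].T@c['t'])
s=manip.state(); print(s['time'],s['position'],s['eef_rot'],s['force'],s['finger_gap'])
E
```

```text
pics
scene 51.565520980453805 280.81505535450754 207.9387409653598 [-0.02519506 -1.08188897  0.81969345]
top 56.40751657658647 281.0687131420279 214.3817135724859 [ 0.26422177 -0.08619327  1.46539533]
0.1 [0.28269163 0.66717533 0.40363792] [-0.62523361 -3.07845992  0.00321792] [-1.02321973  0.55660865 -0.85245605] 0.08547952305599542
```

View pics/scene0.png

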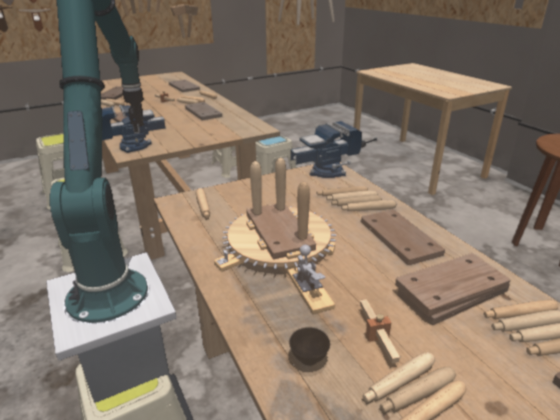

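View pics/top0.png

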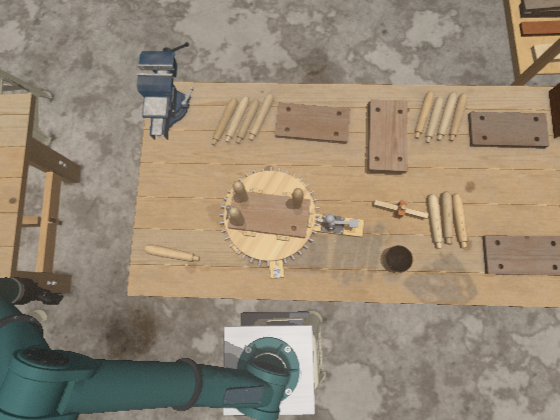

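The top view shows the disc at about (269,215), leg tops at (239,187), (236,215) and (298,197), the pawl to the right at about (335,224), the pointer at (276,268), and the bowl and gauge further right.

```bash
cat > meas.py <<'E'
from h import *
def legs(c,P):
    m=((P[...,2]>.235)&(P[...,2]<.275)&(P[...,0]>.3)&(P[...,0]<.95)&(P[...,1]>-.3)&(P[...,1]<.3)).astype(np.uint8)
    n,l,st,ce=cv2.connectedComponentsWithStats(m)
    out=[]
    for i in range(1,n):
        if st[i,4]>15:
            q=P[l==i]; mm=(q.min(0)+q.max(0))/2; out.append(mm); print('leg',st[i,4],ce[i].round(1),mm.round(4),(q.max(0)-q.min(0)).round(3))
    return np.array(out)
E
python3 - <<'E'
from meas import *
c=dict(np.load('last_top.npz')); P=cloud(c)
legs(c,P)
# disc: fit circle
m=((abs(P[...,2]-.048)<.006)&(P[...,0]>.35)&(P[...,0]<.9)&(abs(P[...,1]+.05)<.35)).astype(np.uint8)
n,l,st,ce=cv2.connectedComponentsWithStats(m); i=1+st[1:,4].argmax()
q=P[l==i]; print('disc',st[i],q.min(0),q.max(0))
h=cv2.convexHull(q[:,:2].astype(np.float32)); print(cv2.minEnclosingCircle(h))
I=c['img'][140:310,190:400,::-1]
cv2.imwrite('pics/c1.png',cv2.resize(I,None,fx=3.8,fy=3.5,interpolation=cv2.INTER_CUBIC) )
for n_,a in (('pad',(.075,.1)),('ball',(.105,.14))):
    m=(P[...,2]>a[0])&(P[...,2]<a[1])&(P[...,1]<-.2)&(P[...,1]>-.5)&(P[...,0]>.4)&(P[...,0]<.8)
    q=P[m]; print(n_,len(q),q.mean(0),q.min(0),q.max(0))
E
```

```text
leg 99 [238.1 186.1] [0.6057 0.0763 0.2501] [0.032 0.033 0.03 ]
leg 102 [298.1 193.4] [ 0.5776 -0.1166  0.2507] [0.035 0.032 0.03 ]
leg 102 [234.2 211.9] [0.5209 0.0876 0.2499] [0.031 0.033 0.029]
disc [ 223  169   93   95 2793] [ 0.37237461 -0.18307204  0.04200734] [0.72758112 0.15922399 0.05398858]
((0.5482704043388367, -0.012668129988014698), 0.18068382143974304)
pad 100 [ 0.50549803 -0.30939734  0.08644943] [ 0.48872339 -0.33074526  0.07501182] [ 0.52005433 -0.24302545  0.09638389]
ball 66 [ 0.5168404  -0.22832951  0.12335296] [ 0.50345767 -0.24378074  0.11315749] [ 0.53237555 -0.21443543  0.13242883]
```

View pics/c1.png

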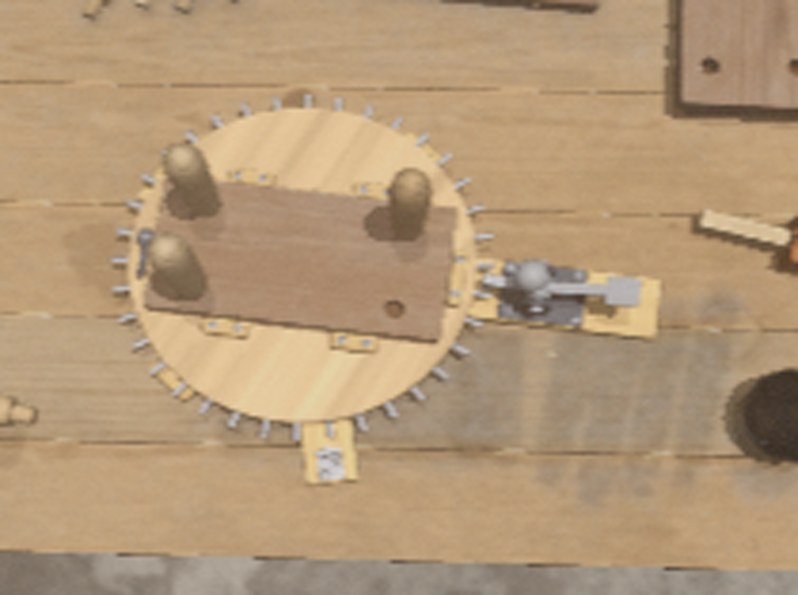

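The crop shows the empty hole at crop (394,308), the pointer tip at about (330,430) and the pad at (622,291). The leg nearest the hole, at about (410,205), is leg_a.

```bash
cat >> h.py <<'E'
def to(target,Rt,s=None):
    "remaining shift (units, tool frame) and turn (units) to the target grasp-frame pose"
    s=s or manip.state(); R0=Ro.from_rotvec(s['eef_rot']); p=np.array(s['position'])
    print('t',s['time'],'pos',p.round(4),'F',np.round(s['force'],1),'gap',round(s['finger_gap'],4))
    print('shift units',(R0.inv().apply(np.array(target)-p)/.025).round(2),'turn units',(np.degrees((R0.inv()*Rt).as_rotvec())/8).round(2))
def down(yx,tilt_dir=0,tilt=0):
    "tool down; tool x at world angle yx; tilted so the body leans toward world angle tilt_dir (rad)"
    x=np.array([np.cos(yx),np.sin(yx),0]); z=np.array([0,0,-1.]); y=np.cross(z,x)
    B=Ro.from_matrix(np.stack([x,y,z],1))
    k=np.array([-np.sin(tilt_dir),np.cos(tilt_dir),0])
    return Ro.from_rotvec(k*tilt)*B
E
python3 - <<'E'
from h import *
c=dict(np.load('last_top.npz'))
C=np.array([.549,-.014])
for n,u,v,z in (('hole',293.7,228,.074),('ptr',276.8,262.9,.05),('pad',353.7,223.1,.091),('axis?',269,215,.048)):
    X=ray(c,u,v,z)[:2]; d=X-C; print(n,X.round(4),np.hypot(*d).round(4),np.degrees(np.arctan2(*d[::-1])).round(1))
s=manip.state(); R=Ro.from_rotvec(s['eef_rot']).as_matrix(); print(R.round(3))
pa=np.arctan2(-.305,-.04)
for yx in (pa,pa+np.pi,pa+np.pi/2,pa-np.pi/2): to([.51,-.32,.5],down(yx)); print(yx)
t=down(pa,pa,.4).as_matrix(); print(t.round(2))
E
```

```text
hole [ 0.4929 -0.1021] 0.1044 -122.5
ptr [ 0.371  -0.0386] 0.1797 -172.1
pad [ 0.5032 -0.3151] 0.3045 -98.6
axis? [ 0.5478 -0.0123] 0.002 126.2
[[-0.921  0.39  -0.001]
 [ 0.39   0.921 -0.002]
 [-0.    -0.002 -1.   ]]
t 0.1 pos [0.2827 0.6672 0.4036] F [-1.   0.6 -0.9] gap 0.0855
shift units [-23.78 -32.82  -3.78] turn units [-1.000e-02 -1.000e-02 -1.319e+01]
-1.7011996346840301
t 0.1 pos [0.2827 0.6672 0.4036] F [-1.   0.6 -0.9] gap 0.0855
shift units [-23.78 -32.82  -3.78] turn units [-0.01  0.01  9.31]
1.440393018905763
t 0.1 pos [0.2827 0.6672 0.4036] F [-1.   0.6 -0.9] gap 0.0855
shift units [-23.78 -32.82  -3.78] turn units [-0.000e+00  2.000e-02  2.056e+01]
-0.13040330788913357
t 0.1 pos [0.2827 0.6672 0.4036] F [-1.   0.6 -0.9] gap 0.0855
shift units [-23.78 -32.82  -3.78] turn units [-0.01 -0.   -1.94]
-3.2719959614789267
[[-0.12 -0.99  0.05]
 [-0.91  0.13  0.39]
 [-0.39 -0.   -0.92]]
```

{"op": "servo_tool", "data": {"plan": [[[0,0,-1],[0,0,0]],[[0,0,-1],[0,0,0]],[[0,0,-1],[0,0,0]],[[0,0,-1],[0,0,0]],[[0,0,-1],[0,0,0]],[[0,0,-1],[0,0,0]],[[-0.7,-1,0],[0,0,0]],[[-0.7,-1,0],[0,0,0]],[[-0.7,-1,0],[0,0,0]],[[-0.7,-1,0],[0,0,0]],[[-0.7,-1,0],[0,0,0]],[[-0.7,-1,0],[0,0,0]]], "gripper": 0}}

```text
time: 1.3
position: [0.3211, 0.487, 0.5542]
eef_rot: [-0.625, -3.078, 0.002]
force: [-0.0, 0.2, 0.1]
finger_gap: -0.0005
```

{"op": "servo_tool", "data": {"plan": [[[-0.7,-1,0],[0,0,0]],[[-0.7,-1,0],[0,0,0]],[[-0.7,-1,0],[0,0,0]],[[-0.7,-1,0],[0,0,0]],[[-0.7,-1,0],[0,0,0]],[[-0.7,-1,0],[0,0,0]],[[-0.7,-1,0],[0,0,0]],[[-0.7,-1,0],[0,0,0]],[[-0.7,-1,0],[0,0,0]],[[-0.7,-1,0],[0,0,0]],[[-0.7,-1,0],[0,0,0]],[[-0.7,-1,0],[0,0,0]],[[-0.7,-1,0],[0,0,0]],[[-0.7,-1,0],[0,0,0]],[[-0.7,-1,0],[0,0,0]],[[-0.7,-1,0],[0,0,0]]]}}

```text
time: 2.9
position: [0.4225, 0.0096, 0.5545]
eef_rot: [-0.625, -3.078, -0.0]
force: [0.2, 0.1, 0.4]
finger_gap: -0.0004
```

{"op": "servo_tool", "data": {"plan": [[[0,0,0],[0,0,0.93]],[[0,0,0],[0,0,0.93]],[[0,0,0],[0,0,0.93]],[[0,0,0],[0,0,0.93]],[[0,0,0],[0,0,0.93]],[[0,0,0],[0,0,0.93]],[[0,0,0],[0,0,0.93]],[[0,0,0],[0,0,0.93]],[[0,0,0],[0,0,0.93]],[[0,0,0],[0,0,0.93]],[[0,0,0],[0,0,0]],[[0,0,0],[0,0,0]]]}}

```text
time: 4.1
position: [0.4226, 0.0109, 0.5545]
eef_rot: [-2.356, -2.077, 0.001]
force: [0.4, -0.4, -0.7]
finger_gap: 0.0001
```

Run:
```python
from h import *
print(manip.state()['q'])
to([.51,-.32,.5],down(1.44))
c=cam('wrist','w1.png'); print(c['vfov'],-c['R'].T@c['t'])
```

```text
[-0.61206111  0.01183566  0.4901505   2.0745209  -0.00639796  1.05708573
 -0.2445553 ]
t 4.1 pos [0.4226 0.0109 0.5545] F [ 0.4 -0.4 -0.7] gap 0.0001
shift units [-12.69   5.13   2.18] turn units [-0.    0.    0.04]
66.54833315221128 [0.43146529 0.08914263 0.52391576]
```

View pics/w1.png

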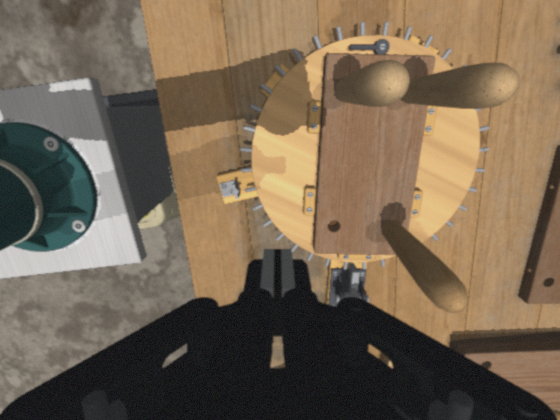

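The wrist view shows the hole at about (333,227), the pointer block at about (232,188) and the disc centre at about (366,148).

Run:
```python
from h import *
c=dict(np.load('last_wrist.npz')); t=dict(np.load('last_top.npz'))
for n,u,v,z in (('hole',333,227,.074),('ptr',250,186,.05)):
    X=ray(c,u,v,z)[:2]; d=X-[.549,-.014]; print(n,X.round(4),np.hypot(*d).round(4),np.degrees(np.arctan2(*d[::-1])).round(1))
for n,k in (('w',c),('t',t)): 
  for r in (.17,.195): print(n,r,[np.round(proj(k,[.549+r*np.cos(a),-.014+r*np.sin(a),.05]),1) for a in np.radians([-176,-173,-170])])
# disc circle from wrist: wood-coloured points at disc height
for k in (c,t):
    P=cloud(k); r=np.hypot(P[...,0]-.549,P[...,1]+.014)
    m=(abs(P[...,2]-.048)<.008)&(r<.182)
    h=cv2.convexHull(P[m][:,:2].astype(np.float32)); 
    hs=h[:,0]; A=np.c_[2*hs,np.ones(len(hs))]; s=np.linalg.lstsq(A,(hs**2).sum(1),rcond=None)[0]; print('circ',s[:2],np.sqrt(s[2]+s[0]**2+s[1]**2))
a=cv2.resize(c['img'][165:210,205:280,::-1],(600,360),interpolation=cv2.INTER_CUBIC)
b=cv2.resize(t['img'][250:285,255:300,::-1],(309,240),interpolation=cv2.INTER_CUBIC)
o=np.zeros((600,600,3),np.uint8);o[:360]=a;o[360:,:309]=b;cv2.imwrite('pics/z.png',o)
```

```text
hole [ 0.4924 -0.1015] 0.1043 -122.9
ptr [ 0.3747 -0.0285] 0.1749 -175.2
w 0.17 [array([252.8, 184. ]), array([254.2, 189.5]), array([255.9, 194.8])]
w 0.195 [array([236.9, 187. ]), array([238.6, 193.3]), array([240.6, 199.4])]
t 0.17 [array([273.2, 260.6]), array([275.7, 260.3]), array([278.1, 259.9])]
t 0.195 [array([273.8, 267.6]), array([276.6, 267.3]), array([279.4, 266.8])]
circ [ 0.54886318 -0.01393412] 0.18157623306442458
circ [ 0.54902085 -0.0134388 ] 0.17999640350016027
```

View pics/z.png

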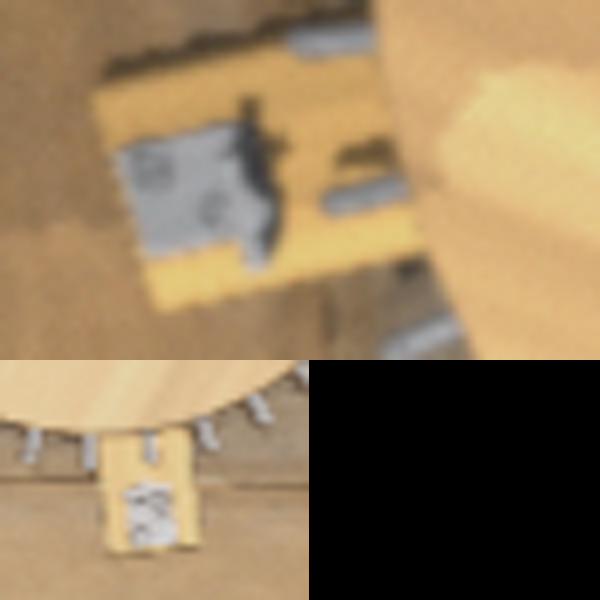

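Run:
```python
from h import *
c=dict(np.load('last_wrist.npz')); t=dict(np.load('last_top.npz'))
for n,k,u,v,z in (('tip',c,239.4,190,.05),('railend w',c,220.6,190,.018),('railend t',t,255+152/6.87,250+185/6.86,.018)):
    X=ray(k,u,v,z)[:2]; d=X-[.549,-.014]; print(n,X.round(4),np.hypot(*d).round(4),np.degrees(np.arctan2(*d[::-1])).round(1))
pa=np.radians(-98.5); R=down(pa+np.pi,pa,.4); z=R.as_matrix()[:,2]
tip=np.array([.5035,-.3185,.16]); tcp=tip-.173*z; print(tcp)
to(tcp,R)
s=manip.state();R0=Ro.from_rotvec(s['eef_rot']); print('world tilt first: descend in tool frame of R'); 
print('down dir in tool', R.inv().apply([0,0,-1]).round(3))
```

```text
tip [ 0.3576 -0.0327] 0.1923 -174.4
railend w [ 0.322  -0.0371] 0.2281 -174.2
railend t [ 0.3222 -0.0379] 0.228 -174.0
[ 0.49354217 -0.38512938  0.31934355]
t 4.15 pos [0.4226 0.0109 0.5546] F [ 0.7 -0.2 -0.3] gap -0.0
shift units [-15.36   4.81   9.41] turn units [-0.03  2.87  0.16]
world tilt first: descend in tool frame of R
down dir in tool [-0.389  0.     0.921]
```

{"op": "servo_tool", "data": {"plan": [[[-0.96,0.3,0],[0,0,0]],[[-0.96,0.3,0],[0,0,0]],[[-0.96,0.3,0],[0,0,0]],[[-0.96,0.3,0],[0,0,0]],[[-0.96,0.3,0],[0,0,0]],[[-0.96,0.3,0],[0,0,0]],[[-0.96,0.3,0],[0,0,0]],[[-0.96,0.3,0],[0,0,0]],[[-0.96,0.3,0],[0,0,0]],[[-0.96,0.3,0],[0,0,0]],[[-0.96,0.3,0],[0,0,0]],[[-0.96,0.3,0],[0,0,0]],[[-0.96,0.3,0],[0,0,0]],[[-0.96,0.3,0],[0,0,0]],[[-0.96,0.3,0],[0,0,0]],[[-0.96,0.3,0],[0,0,0]]]}}

```text
time: 5.75
position: [0.4929, -0.3861, 0.5543]
eef_rot: [-2.357, -2.077, 0.0]
force: [0.1, -0.2, 0.4]
finger_gap: -0.0002
```

{"op": "servo_tool", "data": {"plan": [[[0,0,0],[0,0.72,0.04]],[[0,0,0],[0,0.72,0.04]],[[0,0,0],[0,0.72,0.04]],[[0,0,0],[0,0.72,0.04]],[[-0.39,0,0.92],[0,0,0]],[[-0.39,0,0.92],[0,0,0]],[[-0.39,0,0.92],[0,0,0]],[[-0.39,0,0.92],[0,0,0]],[[-0.39,0,0.92],[0,0,0]],[[-0.39,0,0.92],[0,0,0]],[[-0.39,0,0.92],[0,0,0]],[[-0.39,0,0.92],[0,0,0]],[[0,0,0],[0,0,0]],[[0,0,0],[0,0,0]]]}}

```text
time: 7.15
position: [0.4919, -0.385, 0.3548]
eef_rot: [-2.156, -1.854, -0.435]
force: [-0.7, -0.3, -0.0]
finger_gap: 0.0002
```

```bash
cat > pr.py <<'E'
from h import *
import sys
pa=np.radians(-98.5); R=down(pa+np.pi,pa,.4); z=R.as_matrix()[:,2]
s=manip.state(); p=np.array(s['position']); print('tip',(p+.173*Ro.from_rotvec(s['eef_rot']).as_matrix()[:,2]).round(4))
to(np.array([.5035,-.3185,float(sys.argv[1])])-.173*z,R)
E
python3 pr.py .1
python3 - <<'E'
from h import *
c=cam('scene','s1.png')
P=cloud(c); m=(P[...,2]>.06)&(P[...,2]<.1)&(P[...,1]<-.28)&(P[...,1]>-.36)&(P[...,0]>.45)&(P[...,0]<.56); q=P[m]; print(len(q),q.min(0),q.max(0))
u,v=map(int,proj(c,[.504,-.3,.12])); I=c['img'][v-60:v+60,u-80:u+80,::-1]; cv2.imwrite('pics/s1c.png',cv2.resize(I,(800,600),interpolation=cv2.INTER_CUBIC))
E
```

```text
tip [ 0.5013 -0.3178  0.1957]
t 7.15 pos [ 0.4919 -0.385   0.3548] F [-0.7 -0.3 -0. ] gap 0.0002
shift units [-1.49  0.08  3.51] turn units [-0.03 -0.02 -0.02]
82 [ 0.48562601 -0.33354461  0.07789185] [ 0.51738069 -0.28222523  0.0991979 ]
```

View pics/s1c.png

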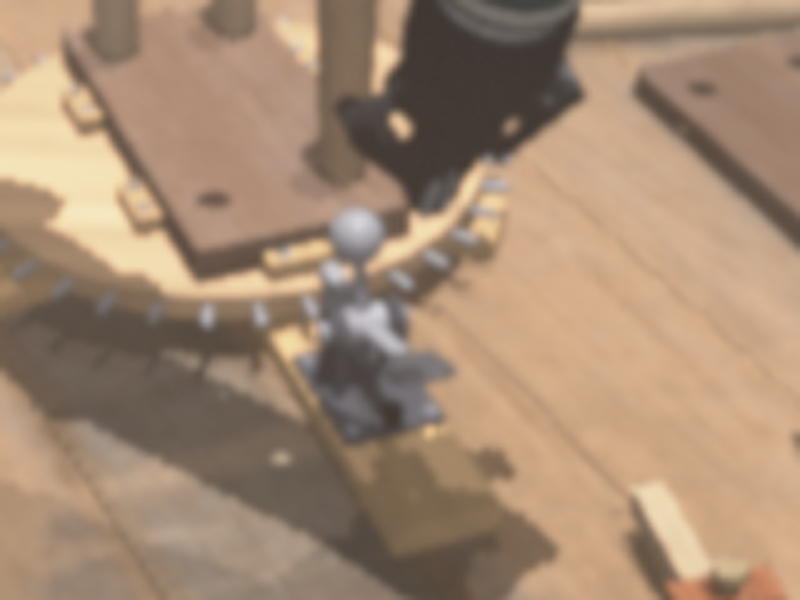

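The crop shows the fingertips above and left of the pad at about (430,195), with the pad at (420,370), the ball at (357,235) and the pawl down. I'll come down and press.

{"op": "servo_tool", "data": {"plan": [[[-0.37,0,0.875],[0,0,0]],[[-0.37,0,0.875],[0,0,0]],[[-0.37,0,0.875],[0,0,0]],[[-0.37,0,0.875],[0,0,0]],[[-0.08,0,0.184],[0,0,0]],[[-0.08,0,0.184],[0,0,0]],[[-0.08,0,0.184],[0,0,0]],[[-0.08,0,0.184],[0,0,0]],[[-0.08,0,0.184],[0,0,0]],[[-0.08,0,0.184],[0,0,0]],[[-0.08,0,0.184],[0,0,0]],[[-0.08,0,0.184],[0,0,0]]]}}

```text
time: 8.4
position: [0.4911, -0.3849, 0.2193]
eef_rot: [-2.157, -1.853, -0.435]
force: [-0.2, -0.0, -0.2]
finger_gap: 0.0004
```

```bash
python3 pr.py .046
```

```text
tip [ 0.5006 -0.3178  0.0601]
t 8.4 pos [ 0.4911 -0.3849  0.2193] F [-0.2 -0.  -0.2] gap 0.0004
shift units [-0.21  0.1   0.52] turn units [-0.02 -0.02 -0.02]
```

{"op": "servo_tool", "data": {"plan": [[[-0.06,0,0.13],[0,0,0]],[[-0.06,0,0.13],[0,0,0]],[[-0.06,0,0.13],[0,0,0]],[[-0.06,0,0.13],[0,0,0]],[[0,0,0],[0,0,0]]]}}

```text
time: 8.9
position: [0.4909, -0.3853, 0.2049]
eef_rot: [-2.157, -1.853, -0.435]
force: [-0.1, -0.1, -0.4]
finger_gap: 0.0005
```

```bash
python3 pr.py .042
python3 - <<'E'
from h import *
c=cam('scene','s2.png')
u,v=map(int,proj(c,[.504,-.3,.1])); I=c['img'][v-45:v+45,u-60:u+60,::-1]; cv2.imwrite('pics/s2c.png',cv2.resize(I,(800,600),interpolation=cv2.INTER_CUBIC))
E
```

```text
tip [ 0.5002 -0.3181  0.0457]
t 8.9 pos [ 0.4909 -0.3853  0.2049] F [-0.1 -0.1 -0.4] gap 0.0005
shift units [-0.04  0.1   0.14] turn units [-0.03 -0.02 -0.03]
```

View pics/s2c.png

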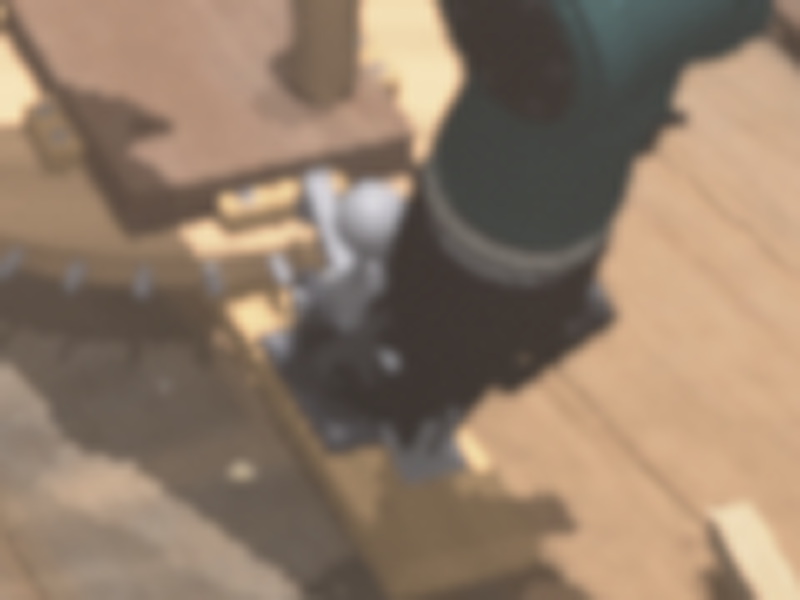

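The pawl nose is raised (about (320,190)), the ball has tipped outward (365,215) and the pad is down at (430,455) under the fingertips. A last few mm will take it to the stop, then I'll retreat along the tool and up.

{"op": "servo_tool", "data": {"plan": [[[-0.04,0,0.09],[0,0,0]],[[-0.04,0,0.09],[0,0,0]],[[0,0,0],[0,0,0]]]}}

```text
time: 9.25
position: [0.491, -0.3858, 0.2016]
eef_rot: [-2.157, -1.853, -0.438]
force: [0.3, -0.7, 6.6]
finger_gap: -0.0002
```

{"op": "servo_tool", "data": {"plan": [[[0.04,0,-0.09],[0,0,0]],[[0.08,0,-0.18],[0,0,0]],[[0.1,0,-0.5],[0,0,0]],[[0,0,-1],[0,0,0]],[[0,0,-1],[0,0,0]],[[0,0,-1],[0,0,0]],[[0,0,-1],[0,0,0]],[[0,0,-1],[0,0,0]],[[0,0,-1],[0,0,0]],[[0,0,-1],[0,0,0]],[[0,0,-1],[0,0,0]],[[0,0,-1],[0,0,0]],[[0,0,-1],[0,0,0]],[[0,0,-1],[0,0,0]],[[0,0,0],[0,-0.72,0]],[[0,0,0],[0,-0.72,0]],[[0,0,0],[0,-0.72,0]],[[0,0,0],[0,-0.72,0]]], "gripper": 85}}

```text
time: 11.05
position: [0.4751, -0.4946, 0.4745]
eef_rot: [2.383, 2.048, -0.009]
force: [-0.0, 0.4, -1.2]
finger_gap: 0.0851
```

Run:
```python
from meas import *
c=cam('top','t2.png');P=cloud(c);L=legs(c,P)
for a in ((.03,.05),(.1,.14)):
    m=(P[...,2]>a[0])&(P[...,2]<a[1])&(P[...,1]<-.22)&(P[...,1]>-.36)&(P[...,0]>.45)&(P[...,0]<.55)
    q=P[m]; print(a,len(q), (q.mean(0).round(3),q.min(0).round(3),q.max(0).round(3)) if len(q) else '')
C=np.array([.549,-.014])
for l in L: d=l[:2]-C; print(l[:2],np.hypot(*d),np.degrees(np.arctan2(*d[::-1])))
# leg a = most negative y
la=L[L[:,1].argmin()]; d=la[:2]-C; a=np.arctan2(*d[::-1])
tgt=np.r_[C+.107*np.array([np.cos(a),np.sin(a)]),.50]; print(tgt)
to(tgt,down(a+np.pi))
```

```text
leg 95 [238.2 186.2] [0.606  0.0768 0.2516] [0.031 0.033 0.031]
leg 101 [298.1 193.4] [ 0.578  -0.1166  0.2502] [0.035 0.032 0.029]
leg 102 [234.1 211.9] [0.5208 0.0895 0.2515] [0.031 0.033 0.032]
(0.03, 0.05) 34 (array([ 0.512, -0.293,  0.044]), array([ 0.496, -0.329,  0.035]), array([ 0.533, -0.225,  0.05 ]))
(0.1, 0.14) 66 (array([ 0.511, -0.259,  0.121]), array([ 0.498, -0.275,  0.109]), array([ 0.527, -0.246,  0.132]))
[0.60604939 0.07677839] 0.10721636233419214 57.85282221053922
[ 0.57801476 -0.11656269] 0.10658781662988685 -74.20390796318371
[0.52075024 0.08949114] 0.1072775157538588 105.26795167471042
[ 0.57812696 -0.11695931  0.5       ]
t 11.1 pos [ 0.476  -0.4935  0.4743] F [ 0.3 -0.  -0.6] gap 0.0849
shift units [15.5   1.8  -1.13] turn units [-0.04  0.04 -3.04]
```

{"op": "servo_tool", "data": {"plan": [[[0.97,0.112,-0.07],[0,0,0]],[[0.97,0.112,-0.07],[0,0,0]],[[0.97,0.112,-0.07],[0,0,0]],[[0.97,0.112,-0.07],[0,0,0]],[[0.97,0.112,-0.07],[0,0,0]],[[0.97,0.112,-0.07],[0,0,0]],[[0.97,0.112,-0.07],[0,0,0]],[[0.97,0.112,-0.07],[0,0,0]],[[0.97,0.112,-0.07],[0,0,0]],[[0.97,0.112,-0.07],[0,0,0]],[[0.97,0.112,-0.07],[0,0,0]],[[0.97,0.112,-0.07],[0,0,0]],[[0.97,0.112,-0.07],[0,0,0]],[[0.97,0.112,-0.07],[0,0,0]],[[0.97,0.112,-0.07],[0,0,0]],[[0.97,0.112,-0.07],[0,0,0]],[[0,0,0],[0,0,-0.76]],[[0,0,0],[0,0,-0.76]],[[0,0,0],[0,0,-0.76]],[[0,0,0],[0,0,-0.76]]]}}

```text
time: 13.1
position: [0.5777, -0.1178, 0.5018]
eef_rot: [-1.889, -2.503, 0.002]
force: [0.3, 0.5, 0.7]
finger_gap: 0.0849
```

{"op": "servo_tool", "data": {"plan": [[[0,0,0],[0,0,0]],[[0,0,0],[0,0,0]]]}}

```text
time: 13.3
position: [0.5779, -0.1179, 0.5016]
eef_rot: [-1.898, -2.498, 0.002]
force: [0.0, 0.3, -0.4]
finger_gap: 0.0849
```

```bash
cat > g.py <<'E'
from h import *
a=np.radians(-74.4); to([.549+.107*np.cos(a),-.014+.107*np.sin(a),.387],down(a+np.pi)); print(manip.state()['q'])
E
python3 g.py
```

```text
t 13.3 pos [ 0.5779 -0.1179  0.5016] F [ 0.   0.3 -0.4] gap 0.0849
shift units [0.02 0.02 4.58] turn units [-0.03 -0.02 -0.01]
[-0.36784637  0.37715256  0.669965    1.83673729 -0.27111113  1.02532951
  0.68265086]
```

{"op": "servo_tool", "data": {"plan": [[[0,0,0.57],[0,0,0]],[[0,0,0.57],[0,0,0]],[[0,0,0.57],[0,0,0]],[[0,0,0.57],[0,0,0]],[[0,0,0.57],[0,0,0]],[[0,0,0.57],[0,0,0]],[[0,0,0.57],[0,0,0]],[[0,0,0.57],[0,0,0]],[[0,0,0],[0,0,0]]]}}

```text
time: 14.2
position: [0.577, -0.1171, 0.3849]
eef_rot: [-1.892, -2.498, 0.007]
force: [-0.7, 0.2, -0.1]
finger_gap: 0.0846
```

{"op": "servo_tool", "data": {"plan": [[[0,0,0],[0,0,0]],[[0,0,0],[0,0,0]],[[0,0,0],[0,0,0]],[[0,0,0],[0,0,0]],[[0,0,0],[0,0,0]],[[0,0,0],[0,0,0]],[[0,0,0],[0,0,0]],[[0,0,0],[0,0,0]],[[0,0,0],[0,0,0]],[[0,0,0],[0,0,0]]], "gripper": 20, "force": 40}}

```text
time: 15.2
position: [0.5785, -0.1176, 0.3887]
eef_rot: [-1.896, -2.503, -0.0]
force: [0.0, 1.4, 5.8]
finger_gap: 0.0358
```

```bash
python3 g.py
```

```text
t 15.2 pos [ 0.5785 -0.1176  0.3887] F [0.  1.4 5.8] gap 0.0358
shift units [ 0.03 -0.02  0.07] turn units [-0.   -0.01  0.01]
[-0.29623603  0.50223552  0.59138734  1.95136939 -0.38377898  0.80118176
  0.78405041]
```

{"op": "servo_tool", "data": {"plan": [[[0,-0.049,0],[0,0,0.0815]],[[0,-0.049,0],[0,0,0.0815]],[[0.001,-0.098,0],[0,0,0.163]],[[0.001,-0.098,0],[0,0,0.163]],[[0.001,-0.098,0],[0,0,0.163]],[[0.001,-0.098,0],[0,0,0.163]],[[0.001,-0.098,0],[0,0,0.163]],[[0.001,-0.098,0],[0,0,0.163]],[[0.001,-0.098,0],[0,0,0.163]],[[0.001,-0.098,0],[0,0,0.163]],[[0.001,-0.098,0],[0,0,0.163]],[[0.001,-0.098,0],[0,0,0.163]],[[0.001,-0.098,0],[0,0,0.163]],[[0.001,-0.098,0],[0,0,0.163]],[[0.001,-0.098,0],[0,0,0.163]],[[0.001,-0.098,0],[0,0,0.163]],[[0.001,-0.098,0],[0,0,0.163]],[[0.001,-0.098,0],[0,0,0.163]],[[0.001,-0.098,0],[0,0,0.163]],[[0.001,-0.098,0],[0,0,0.163]]]}}

```text
time: 17.2
position: [0.5324, -0.1197, 0.3886]
eef_rot: [-2.388, -2.038, 0.0]
force: [-1.0, 1.9, 6.2]
finger_gap: 0.0359
```

```bash
cat > e.py <<'E'
from h import *
s=manip.state(); p=np.array(s['position'])[:2]-[.549,-.014]; x=Ro.from_rotvec(s['eef_rot']).as_matrix()[:,0]
a=np.degrees(np.arctan2(p[1],p[0])); print('t',s['time'],'TCP r',np.hypot(*p).round(4),'ang',a.round(2),'toolx+180',(np.degrees(np.arctan2(x[1],x[0]))-180).round(2),'hole',round(a-47.38,2),'F',np.round(s['force'],1),'Tq',np.round(s['wrist_torque'],2),'gap',round(s['finger_gap'],4))
E
python3 e.py
```

```text
t 17.2 TCP r 0.107 ang -98.93 toolx+180 -99.04 hole -146.31 F [-1.   1.9  6.2] Tq [ 0.46 -0.2   0.12] gap 0.0359
```

{"op": "servo_tool", "data": {"plan": [[[0.001,-0.098,0],[0,0,0.163]],[[0.001,-0.098,0],[0,0,0.163]],[[0.001,-0.098,0],[0,0,0.163]],[[0.001,-0.098,0],[0,0,0.163]],[[0.001,-0.098,0],[0,0,0.163]],[[0.001,-0.098,0],[0,0,0.163]],[[0.001,-0.098,0],[0,0,0.163]],[[0.001,-0.098,0],[0,0,0.163]],[[0.001,-0.098,0],[0,0,0.163]],[[0.001,-0.098,0],[0,0,0.163]],[[0.001,-0.098,0],[0,0,0.163]],[[0.001,-0.098,0],[0,0,0.163]],[[0.001,-0.098,0],[0,0,0.163]],[[0.001,-0.098,0],[0,0,0.163]],[[0.001,-0.098,0],[0,0,0.163]],[[0.001,-0.098,0],[0,0,0.163]],[[0.001,-0.098,0],[0,0,0.163]],[[0.001,-0.098,0],[0,0,0.163]],[[0,-0.049,0],[0,0,0.0815]],[[0,-0.049,0],[0,0,0.0815]]]}}

```text
time: 19.2
position: [0.4896, -0.1025, 0.3886]
eef_rot: [-2.767, -1.481, 0.001]
force: [0.5, 4.4, 6.8]
finger_gap: 0.0357
```

{"op": "servo_tool", "data": {"plan": [[[0,-0.049,0],[0,0,0.0815]],[[0,-0.049,0],[0,0,0.0815]],[[0,-0.03,0],[0,0,0.05]],[[0,0,0],[0,0,0]],[[0,0,0],[0,0,0]]]}}

```text
time: 19.7
position: [0.487, -0.1006, 0.3886]
eef_rot: [-2.788, -1.44, 0.001]
force: [-0.1, 3.9, 7.4]
finger_gap: 0.0359
```

```bash
python3 e.py
python3 - <<'E'
from meas import *
C=np.array([.549,-.014])
c=cam('top','t3.png');P=cloud(c);L=legs(c,P)
for l in L: d=l[:2]-C; print(l[:2],np.hypot(*d),np.degrees(np.arctan2(*d[::-1])))
w=cam('wrist','w3.png')
s=cam('scene','s3.png')
h=C+.107*np.array([np.cos(np.radians(-174.2)),np.sin(np.radians(-174.2))])
p=C+.195*np.array([np.cos(np.radians(-174.2)),np.sin(np.radians(-174.2))])
for n,k in (('top',c),('wrist',w),('scene',s)): print(n,proj(k,[*h,.074]),proj(k,[*p,.05]))
o=[cv2.resize(c['img'][165:290,210:370,::-1],(448,350),interpolation=cv2.INTER_CUBIC)]
u,v=map(int,proj(s,[*C,.1])); o.append(cv2.resize(s['img'][max(v-70,0):max(v-70,0)+175,u-80:u+80,::-1],(320,350),interpolation=cv2.INTER_CUBIC)); print('scene off',u-80,max(v-70,0))
cv2.imwrite('pics/f1.png',np.hstack(o))
E
```

```text
t 19.7 TCP r 0.1065 ang -125.59 toolx+180 -125.39 hole -172.97 F [-0.1  3.9  7.4] Tq [ 0.57 -0.24  0.26] gap 0.0359
leg 102 [262.1 171. ] [ 0.654  -0.0015  0.2504] [0.029 0.033 0.031]
leg 101 [239.4 184.2] [0.6128 0.0724 0.2519] [0.032 0.035 0.032]
[ 0.65396466 -0.0014847 ] 0.10570814963130422 6.799473270051488
[0.6128461  0.07241437] 0.1074419269864071 53.54165649507523
top (np.float64(272.4195044331002), np.float64(242.3667261794265)) (np.float64(275.51616986328503), np.float64(267.40200933822325))
wrist (np.float64(189.19554836925977), np.float64(151.3523654020714)) (np.float64(134.93074595119194), np.float64(205.119774217505))
scene (np.float64(250.36491475175646), np.float64(235.06533559836615)) (np.float64(226.20480732846426), np.float64(250.65276319822968))
scene off 198 147
```

View pics/w3.png

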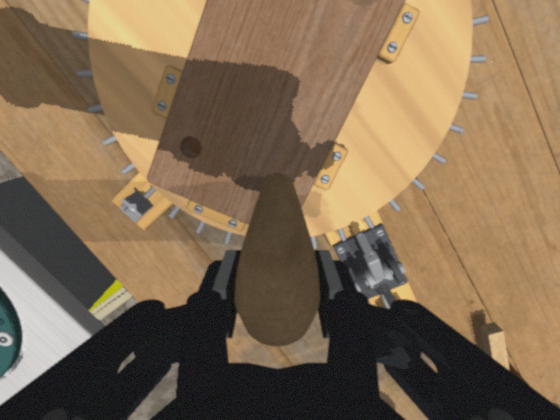

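View pics/f1.png

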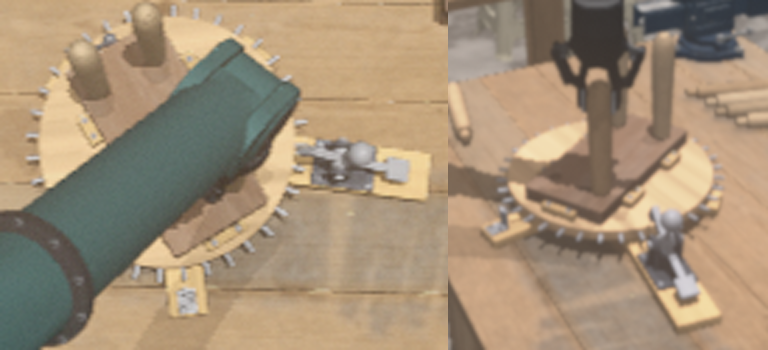

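The wrist view shows the hole at about (190,147) and the pointer on the front rail at about (138,203). The other crops show the pawl still up, and leg_a held. I'll zoom in on the hole and pointer.

Run:
```python
from h import *
w=dict(np.load('last_wrist.npz'))
g=cv2.cvtColor(w['img'],cv2.COLOR_RGB2GRAY)[130:165,172:210].astype(float)
m=(g<np.percentile(g,2)+14).astype(np.uint8); n,l,st,ce=cv2.connectedComponentsWithStats(m); i=1+st[1:,4].argmax(); print('hole px',ce[i]+[172,130],st[i])
hx=ce[i]+[172,130]
for n,u,v,z in (('hole',*hx,.074),('hole eye',190,147,.074)):
    X=ray(w,u,v,z)[:2]; d=X-[.549,-.014]; print(n,X.round(4),np.hypot(*d).round(4),np.degrees(np.arctan2(*d[::-1])).round(2))
for a in (-176,-175,-174,-173): print(a,np.round(proj(w,[.549+.195*np.cos(np.radians(a)),-.014+.195*np.sin(np.radians(a)),.05]),1))
I=w['img'][170:240,100:200,::-1]; cv2.imwrite('pics/z3.png',cv2.resize(I,(800,560),interpolation=cv2.INTER_CUBIC))
```

```text
hole px [190.39772727 146.80397727] [  8   6  22  22 352]
hole [ 0.446  -0.0224] 0.1033 -175.36
hole eye [ 0.4456 -0.0223] 0.1037 -175.42
-176 [130.4 200.7]
-175 [132.9 203.2]
-174 [135.4 205.6]
-173 [138. 208.]
```

View pics/z3.png

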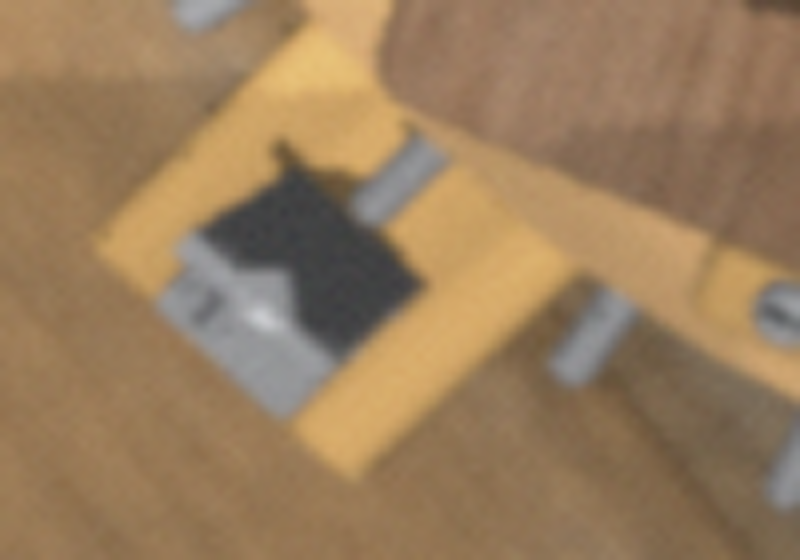

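Run:
```python
from h import *
w=dict(np.load('last_wrist.npz'))
an=lambda d:np.degrees(np.arctan2(d[1],d[0])).round(2)
H=ray(w,190.4,146.8,.074)[:2]
for t in ((136.2,203.7),(136.5,203.2),(135.8,204)):
    T=ray(w,*t,.05)[:2]; print('tip',T.round(4),'hole->tip',an(T-H),np.hypot(*(T-H)).round(4),'axis->tip',an(T-[.549,-.014]),np.hypot(*(T-[.549,-.014])).round(4))
# rail ends at z=.018 front end corners, and rail side edges direction
e=[ray(w,100+u/8,170+v/8,.018)[:2] for u,v in ((100,250),(355,475),(575,265),(315,25))]
print('end mid',((e[0]+e[1])/2).round(4),an((e[0]+e[1])/2-np.array([.549,-.014])),'side dirs',an(e[0]-e[3]),an(e[1]-e[2]),'end dir-90',an(e[1]-e[0]))
# disc axis from this image: disc rim depth points
P=cloud(w); 
r=np.hypot(P[...,0]-.549,P[...,1]+.014); m=(abs(P[...,2]-.048)<.008)&(r<.195); print('zmed',np.median(P[m][:,2]))
hsv=cv2.cvtColor(w['img'],cv2.COLOR_RGB2HSV)
# outer wood edge: radial scan by casting rays to z=.048 about nominal axis
pts=[]
for a in np.radians(np.arange(-180,180,1)):
    rr=np.arange(.15,.186,.0005); pr=np.array([proj(w,[.549+q*np.cos(a),-.014+q*np.sin(a),.048]) for q in rr])
    if pr.min()<1 or pr[:,0].max()>558 or pr[:,1].max()>300: continue
    z=cv2.remap(w['img'],pr[:,:1].astype(np.float32),pr[:,1:].astype(np.float32),cv2.INTER_LINEAR)[:,0].astype(float).mean(1)
    g=np.convolve(z,np.r_[np.ones(6),-np.ones(6)],'valid'); k=g.argmin() if 0 else abs(g).argmax()
    if abs(g[k])>90: pts.append([.549+rr[k+6]*np.cos(a),-.014+rr[k+6]*np.sin(a)])
pts=np.array(pts); from scipy.optimize import least_squares
f=least_squares(lambda c:np.hypot(pts[:,0]-c[0],pts[:,1]-c[1])-.17,[.549,-.014],loss='soft_l1',f_scale=.001)
print('axis in wrist img',f.x.round(4),len(pts),np.median(abs(f.fun)).round(4),'hole',an(H-f.x),np.hypot(*(H-f.x)).round(4),'tip',an(T-f.x),np.hypot(*(T-f.x)).round(4))
```

```text
tip [ 0.3571 -0.0333] hole->tip -172.96 0.0896 axis->tip -174.25 0.1929
tip [ 0.3577 -0.0331] hole->tip -173.05 0.089 axis->tip -174.29 0.1923
tip [ 0.3565 -0.0333] hole->tip -173.0 0.0901 axis->tip -174.26 0.1934
end mid [ 0.3224 -0.0385] -173.84 side dirs -172.3 -173.07 end dir-90 -82.53
zmed 0.04822033536765165
axis in wrist img [ 0.5505 -0.0111] 185 0.0007 hole -173.87 0.1051 tip -173.47 0.1952
```

Within the wrist image the hole is at −173.9° and the pointer at −173.5°. The other estimates scatter about ±0.7° on both sides, so no correction is warranted. I'll let it settle, check and hand in.

{"op": "servo_tool", "data": {"plan": [[[0,0,0],[0,0,0]],[[0,0,0],[0,0,0]],[[0,0,0],[0,0,0]],[[0,0,0],[0,0,0]]]}}

```text
time: 20.25
position: [0.487, -0.1006, 0.3886]
eef_rot: [-2.788, -1.44, 0.001]
force: [-0.5, 3.8, 7.4]
finger_gap: 0.0359
```

```bash
python3 e.py
python3 - <<'E'
from h import *
c=cam('top');P=cloud(c)
m=(P[...,2]>.1)&(P[...,2]<.14)&(P[...,1]<-.22)&(P[...,1]>-.36)&(P[...,0]>.45)&(P[...,0]<.55); print('ball',P[m].mean(0).round(3))
print(np.abs(manip.state()['dq']).max()); print(manip.sign_off())
E
```

```text
t 20.25 TCP r 0.1065 ang -125.58 toolx+180 -125.38 hole -172.96 F [-0.5  3.8  7.4] Tq [ 0.67 -0.3   0.22] gap 0.0359
ball [ 0.511 -0.259  0.121]
0.001929979969214777
the job is handed in; nothing more can be done
None
```

The empty hole is in line with the front pointer to within about 1° by my measurements, the pawl is up, and the arm is still gripping leg_a and holding the table. I handed the job in at about 20 s.

- **Pawl:** I pressed the thumb pad down until it met its stop (6.6 N). The ball tipped outward, and it was still there in the last check after the turn.
- **Turn:** I gripped leg_a at 40 N (finger opening 35.9 mm) and turned the table about 51° clockwise seen from above. Side force stayed at or below about 4.5 N in the readings after each move.
- **Last checks on alignment:** they agree only to about 1°:
  - In the close wrist picture the hole sits about 0.4° past the pointer.
  - The arm's position puts it about 1° short of the −174.2° pointer direction I aimed for.
  - The leg tops in the top view range from about 1° short to 0.4° past.

  Since these fall on both sides, I made no further correction.
- **Holding still:** the arm and table were at rest at hand-in, with joint speeds below 0.002 rad/s.
- **Other things on the bench:** nothing came near the last leg, the gauge or the bowl, though I did not measure them again at the end.

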